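# Loosen the chilling balls and hold the dryer's dial at full blast

## Robot

A 6-joint arm with a two-finger parallel gripper is mounted at the origin on the work surface. World frame = base frame: x ahead of the robot, y to its left, z up, the work surface at z = 0. Lengths are in m, angles in rad, forces in N, time in s.
With the tool pointing down it reaches from about 0.35 to 0.775 m from the base axis. Payload 5.5 kg.
Tool frame: the origin (TCP) lies midway between the tips of the shut fingers; the grasp point (between the pads) lies 19 mm behind it; z points along the fingers, y is the line along which they close (so a half turn about z gives the same grasp; the last joint's range is limited). The gripper opens to 85 mm and grips with 20 to 120 N. Pads are 22 mm wide; open, the fingers measure 114 mm over their backs; the gripper's body (76 mm by 85 mm) begins 54 mm behind the grasp point. The pads swing forward as they close: fully open they stand 13 mm farther back than shut.
Start: joints at [0.979, 0.313, 0.046, 1.304, 0, 1.431], TCP at [0.251, 0.517, 0.231] pointing down, gripper open.
Joint ranges: [-2.76, 2.76], [-0.86, 1.69], [-1.03, 1.26], [-2.2, 2.34], [-1.47, 1.5], [-3.14, 3.14]. Speed limits (rad/s): [2.57, 2.57, 3.14, 3.14, 3.14, 3.14].

## Interface

Orientations are given as a unit quaternion [w, x, y, z].
In Python, from workcell import telemetry, imaging, env gives the robot as it stands. The module is installed in compiled form; this text tells all that it offers.
- The arm moves only by the tool step_arm, never from a script. Its argument "moves" is a list of rows, each a list of 3 entries, a list of its own where there are three numbers: the shift along the tool's x, y, z in mm, then the turn, a rotation vector about the tool's x, y, z in rad, then the finger opening in mm, from 0 to 85.4. A call has 1 to 8 rows; each row is the pose to reach, as a shift and turn from the pose commanded when the call began, along the tool's axes at that moment; what a row does not reach only later rows make up. A row lasts 1/12 s, in which the tool goes at most 41.7 mm and 7.16 degrees, less where a joint would pass 70% of its speed; a pose out of reach is approached as far as the arm can. A call with a gripper value outside its range is refused whole. The fingers move at their own pace and stop on an object; "grip_force" is the grip in N (left out, the last holds). Time passes only in rows, so rows that repeat a pose let the fingers close. It gives the time, the measured TCP pose, the force, the opening and the grip force at its end, in the units of the state.
- telemetry.get_state(): the state, without advancing time (a new reading comes with each control period).
- imaging.read_camera(name): name is "scene" or "top" or "wrist"; returns the picture (384x512x3 uint8, red, green, blue); there is no depth.
- imaging.camera_params(name): a dict with "camera_matrix" (3x3 intrinsics, pixels), "D" ([k1, k2, p1, p2, k3] as OpenCV has them; the pictures are not rectified), "pose" (4x4, takes a point from camera to world coordinates). Camera axes: x right, y up, looking along -z (the intrinsics and any distortion apply to the point x, -y, -z); pixel columns grow to the right and rows downward; lengths in m; the calibration is good to about 2 mm. A picture is of the moment at which its call begins: read the wrist's pose just before it. camera_params takes no time and is no camera call; for the wrist camera it gives the pose at the moment of the call.
- env.hand_in(): hands the job in; it is judged then, once.
The state is a dict: "clock": time; "joint_pos": joint angles; "qvel": joint speeds; "tau": joint torques, N m; "tcp_pos": TCP position; "orientation": TCP orientation; "wrist_force": force on the tool from outside, world axes, zero at the start; "ft_torque": the same for the moment, N m; "finger_gap": finger opening in m; "grip_force": force on a finger pad.
Only numpy, scipy, OpenCV 4.12 (cv2) and the standard library are available. Lean on these libraries where they do the work, as an engineer would, in place of code of your own. Each camera call takes 0.05 s, during which the arm holds its last target. There are 200 camera calls.

## Task

Take the stirrer from its stand and, with its foot down at the bottom of the dryer's bowl, stir the steel chilling balls clockwise (seen from above) two to three full rounds near the bowl's wall, keeping every ball in the bowl; then stand the stirrer back in its stand and let go of it. Then press the paddle of the dryer's spring-return dial down with the fingers, past the first two clicks to the third, and hold it there for at least two seconds: the program finishes while still holding it down at the third click, since the dial springs back when released. Leave the other things on the bar where they stand.

Things in the scene. Friction and masses are not known exactly. Their poses are not given: they have to be found in the camera images.
- stirrer_mid (a point): the stirrer: a round rod 185 mm long standing upright in its stand: wooden handle 18 mm in diameter (upper 135 mm), dark steel head 24 mm in diameter (lower 50 mm), 100 g. This point is on its axis, half-way up (92.5 mm above its foot); its z axis runs up along the rod. A good grasp from above is about 50 mm above this point (145 mm above the foot), where 40 mm of handle are left above.
- stirrer_foot (a point): centre of the stirrer's flat lower end
- stand_floor (a point): floor of the stirrer's stand, on the axis of its hole: a fixed upright aluminium tube, outside 68 mm, hole 36 mm in diameter, with its mouth 64 mm above this point (70 mm above the table); the stirrer's foot rests on this floor
- stand: the stand of the stirrer (fixed): 84 mm foot plate, 70 mm high. Origin at the centre of its underside
- bowl_floor (a point): centre of the flat inner floor of the dryer's fixed steel bowl, 40 mm above the table; inside radius 51 mm at the floor, 61 mm at the rim, rim 55 mm above this point. Axes as of the dryer. At the start the balls form a ring of 36 mm radius and the centre is free. A stirring circle of 26 mm radius works, the foot 3 to 10 mm above the floor (it must stay under 20 mm).
- dryer: the ball dryer, a fixed white appliance 200 mm deep (x), 270 mm wide (y): a deck 35 mm high with the bowl on its left (+y), and a tower 125 mm high on its right (-y), in front of which (-x, to the robot) sits the dial. Origin at the centre of its underside; x to its back, y to its left.
- paddle (a point): centre of the upper face of the dial's aluminium paddle (36 mm along its arm, 40 mm across, 10 mm thick), 90 mm from the dial's axis, towards the dryer's front (-x of the dryer). The axis is level, along the dryer's y, 100 mm above the table. The arm points 0.40 rad above level at rest, 0.35 rad below level at the third click: the paddle descends 66 mm. Press straight down.
- dial (a joint): angle of the dial, rad: 0 at rest (paddle up), growing as the paddle is pressed down; clicks (detents) at 0.25, 0.50 and 0.75, end stop at 0.82. A spring returns it to 0 when released, from any click; at the third click it pushes up with about 7 N at the paddle, with peaks of about 8 N between the clicks.
- ball0_center (a point): centre of steel ball 0 of six, 24 mm in diameter, 45 g, loose in the bowl
- ball1_center (a point): centre of steel ball 1 of six, 24 mm in diameter, 45 g, loose in the bowl
- ball2_center (a point): centre of steel ball 2 of six, 24 mm in diameter, 45 g, loose in the bowl
- ball3_center (a point): centre of steel ball 3 of six, 24 mm in diameter, 45 g, loose in the bowl
- ball4_center (a point): centre of steel ball 4 of six, 24 mm in diameter, 45 g, loose in the bowl
- ball5_center (a point): centre of steel ball 5 of six, 24 mm in diameter, 45 g, loose in the bowl
- canister: white ceramic jar with a wooden lid, 76 mm across, 110 mm high, heavy; it stands on the other side of the dryer from the stand. Origin at the centre of its underside. A bystander: not to be moved.
- pitcher: steel milk pitcher, 86 mm across, 95 mm high, wire handle. Origin at the centre of its underside. A bystander: not to be moved.
- tamper: steel coffee tamper standing on its 58 mm base, 92 mm high. Origin at the centre of its underside. A bystander: not to be moved.
- coffee_cup: mug, 90 mm across, 65 mm high, one handle. Origin at the centre of its underside. A bystander: not to be moved.
- portafilter: steel portafilter basket, 68 mm across, 34 mm high, with a 120 mm black handle along its +x. Origin at the centre of the basket's underside. A bystander: not to be moved.

How it is judged:
On the way, in this order (a step that is already met when the one before it is completed fails the run):
1. the stirrer is held over the bowl's floor, its foot down in the bowl (z of stirrer_foot in the frame of bowl_floor below 0.02 m and horizontal distance between stirrer_foot and bowl_floor below 0.05 m and contact force between stirrer and the fingers above 1 N), for 0.02 s.
2. the stirrer's foot, down among the balls, passes the front of the bowl (z of stirrer_foot in the frame of bowl_floor below 0.02 m and horizontal distance between stirrer_foot and bowl_floor below 0.05 m and x of stirrer_foot in the frame of bowl_floor below -0.012 m), for 0.02 s.
3. the stirrer's foot, down among the balls, passes the left of the bowl (y of stirrer_foot in the frame of bowl_floor above 0.015 m and z of stirrer_foot in the frame of bowl_floor below 0.02 m and horizontal distance between stirrer_foot and bowl_floor below 0.05 m and x of stirrer_foot in the frame of bowl_floor between -0.01 and 0.01 m), for 0.02 s.
4. the stirrer's foot, down among the balls, passes the back of the bowl (z of stirrer_foot in the frame of bowl_floor below 0.02 m and horizontal distance between stirrer_foot and bowl_floor below 0.05 m and x of stirrer_foot in the frame of bowl_floor above 0.012 m), for 0.02 s.
5. the stirrer's foot, down among the balls, passes the right of the bowl (y of stirrer_foot in the frame of bowl_floor below -0.015 m and z of stirrer_foot in the frame of bowl_floor below 0.02 m and horizontal distance between stirrer_foot and bowl_floor below 0.05 m and x of stirrer_foot in the frame of bowl_floor between -0.01 and 0.01 m), for 0.02 s.
6. the stirrer's foot, down among the balls, passes the front of the bowl (all of step 2), for 0.02 s.
7. the stirrer's foot, down among the balls, passes the left of the bowl (all of step 3), for 0.02 s.
8. the stirrer's foot passes the back of the bowl again, and two balls or more (an even- and an odd-numbered one) lie 15 mm or more from where they were (all of step 4 and distance of any of ball0_center, ball2_center, ball4_center from where it was at the start of the episode above 0.015 m and distance of any of ball1_center, ball3_center, ball5_center from where it was at the start of the episode above 0.015 m), for 0.02 s.
9. the stirrer stands back in its stand, let go (horizontal distance between stirrer_foot and stand_floor below 0.02 m and z of stirrer_foot in the frame of stand_floor below 0.015 m and angle between stirrer_mid's own z axis and vertical below 0.3 rad and contact force between stirrer and the fingers below 0.1 N), for 0.2 s.
10. the dial is pressed to the third click by the fingers and held there for a second (value of joint dial above 0.68 rad and contact force between the fingers and dial above 1.5 N), for 1 s.
At the end, for the whole second after the job is handed in: the fingers still hold the dial at its third click (dial above 0.68 rad, finger force on it over 1.5 N); the stirrer stands in its stand (foot within 20 mm of the axis and 15 mm of the floor, tilted less than 0.3 rad) and is not touched by the fingers; all six balls are in the bowl (all of step 9 and all of step 10 and horizontal distance between each of ball0_center, ball1_center, ball2_center, ball3_center, ball4_center, ball5_center and bowl_floor below 0.06 m and z of each of ball0_center, ball1_center, ball2_center, ball3_center, ball4_center, ball5_center in the frame of bowl_floor below 0.055 m); the arm keeps its last pose, push and grip.
It fails at once if a ball leaves the bowl (horizontal distance between any of ball0_center, ball1_center, ball2_center, ball3_center, ball4_center, ball5_center and bowl_floor above 0.07 m).
It fails at once if the dial is pressed to the third click before the stirrer is back in its stand (value of joint dial above 0.68 rad and horizontal distance between stirrer_foot and stand_floor above 0.03 m).
It fails at once if a bystander is shoved by more than 30 mm (distance of any of canister, pitcher, tamper, coffee_cup, portafilter from where it was at the start of the episode above 0.03 m).
It also fails if it takes over 72 s, if anything falls off the work surface, if the arm or the gripper's body presses on something with over 40 N, if the wrist force passes 120 N, or if a joint passes its speed limit or range.

## Working session

There is one attempt and no reset: what is moved stays moved. The work goes in short steps, Python scripts to look and compute and a tool call to move; the robot and the scene stay as the last step left them, time stands still between calls to the robot, and variables do not carry over. Pictures are saved under pics/ and viewed, at most 12 in all, crops included, and the job is handed in when it is done.

Besides the shell and the picture viewer there is one more tool, called after "Call:" in YAML: its name, and indented under it one key for each argument. step_arm: Moves the arm, as the interface text tells. Its arguments: {"type":"object","properties":{"moves":{"type":"array"},"grip_force":{"type":"number"}},"required":["moves"]}

```bash
mkdir -p pics; cat > h.py <<'E'
import numpy as np, cv2
from workcell import telemetry, imaging, env
def ray(p,uv):
    q=cv2.undistortPoints(np.array([[uv]],float),np.array(p["camera_matrix"]),np.array(p["D"]))[0,0]
    T=np.array(p["pose"]); d=T[:3,:3]@np.array([q[0],-q[1],-1.]); return T[:3,3],d/np.linalg.norm(d)
def plane(p,uv,z):
    o,d=ray(p,uv); return o+d*(z-o[2])/d[2]
def proj(p,X):
    T=np.array(p["pose"]); c=T[:3,:3].T@(np.array(X)-T[:3,3]); c=c*[1,-1,-1]
    return cv2.projectPoints(c.reshape(1,1,3),np.zeros(3),np.zeros(3),np.array(p["camera_matrix"]),np.array(p["D"]))[0][0,0]
def tri(l):
    A=np.zeros((3,3));b=np.zeros(3)
    for o,d in l:
        M=np.eye(3)-np.outer(d,d);A+=M;b+=M@o
    return np.linalg.solve(A,b)
E
python3 - <<'E'
from h import *
import pickle
ims=[]
for n in("scene","top"):
    p=imaging.camera_params(n);im=imaging.read_camera(n)
    pickle.dump((p,im),open(n+".pkl","wb"))
    cv2.imwrite(f"pics/{n}0.png",cv2.resize(im[:,:,::-1],(768,576),interpolation=cv2.INTER_CUBIC))
    print(n,np.round(p["pose"],3).tolist(),np.round(p["camera_matrix"],1).tolist(),p["D"])
s=telemetry.get_state();print(s)
E
```

```text
scene [[0.46, -0.66, 0.594, 1.161], [0.888, 0.342, -0.308, -0.334], [-0.0, 0.669, 0.743, 0.925], [0.0, 0.0, 0.0, 1.0]] [[368.2, 0.0, 257.4], [0.0, 368.2, 188.9], [0.0, 0.0, 1.0]] [0.01936959 0.         0.         0.         0.        ]
top [[0.007, 0.998, -0.057, 0.457], [-1.0, 0.006, -0.018, 0.006], [-0.018, 0.057, 0.998, 1.003], [0.0, 0.0, 0.0, 1.0]] [[389.9, 0.0, 255.0], [0.0, 389.9, 190.3], [0.0, 0.0, 1.0]] [-0.0737368  0.         0.         0.         0.       ]
{'clock': 0.1, 'joint_pos': array([ 9.79414145e-01,  3.13924257e-01,  4.51170721e-02,  1.30357980e+00,
       -2.90167431e-05,  1.43120939e+00]), 'qvel': array([-0.00144989, -0.00142845,  0.00294004,  0.00051255, -0.00222118,
        0.00120436]), 'tau': array([ 3.14536483e-03, -4.81725168e+01,  2.99243510e+01,  1.27735306e-02,
       -1.78186697e-04, -1.78705596e-05]), 'tcp_pos': array([0.25079896, 0.51693745, 0.23050863]), 'orientation': array([-2.70702575e-04,  2.23981185e-01,  9.74593144e-01, -7.47984911e-04]), 'wrist_force': array([ 0.29880062,  0.08226245, -0.33475152]), 'ft_torque': array([0.00755266, 0.01011882, 0.01331596]), 'grip_force': 0.0, 'finger_gap': 0.08531413278255814}
```

View pics/scene0.png

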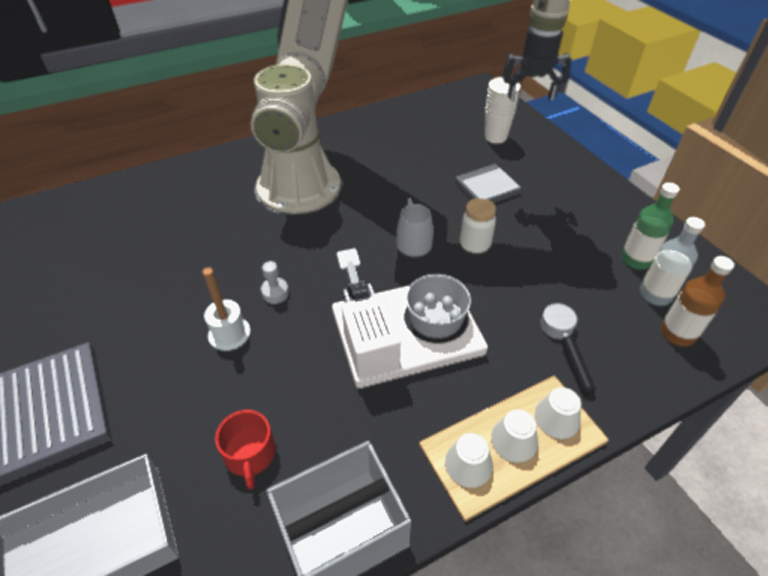

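View pics/top0.png

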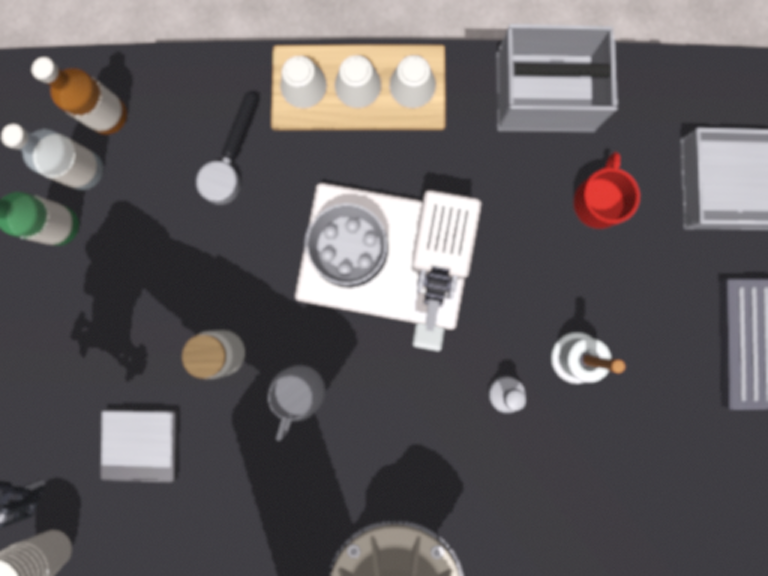

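The scene view shows the stirrer at (209,272)-(228,320), the bowl at (437,300) and the paddle at (348,260). The top view shows the handle tip at (618,367), the stand at (578,358), the bowl at (348,240) and the paddle at (429,336).

```bash
python3 - <<'E'
from h import *
import pickle
C={}
def crop(im,x0,y0,w,h,k):
    return cv2.resize(im[y0:y0+h,x0:x0+w,::-1],(w*k,h*k),interpolation=cv2.INTER_CUBIC)
R=[]
for n,tb,d in (("top",(355,210,80,60),(190,115,140,125)),("scene",(125,170,80,60),(212,160,120,100))):
    p,im=pickle.load(open(n+".pkl","rb"))
    hsv=cv2.cvtColor(im,cv2.COLOR_RGB2HSV)
    m=cv2.inRange(hsv,(3,110,60),(20,255,255))
    x,y,w,h=tb; ys,xs=np.nonzero(m[y:y+h,x:x+w]); xs=xs+x;ys=ys+y
    print(n,"handle",len(xs),xs.min(),xs.max(),ys.min(),ys.max())
    pts=np.stack([xs,ys],1).astype(float); c=pts.mean(0); u,s,v=np.linalg.svd(pts-c); t=(pts-c)@v[0]; print(c,v[0],t.min(),t.max(),c+v[0]*t.min(),c+v[0]*t.max())
    a=crop(im,*tb,5); b=crop(im,*d,4)
    b=b[:300*2,:]; 
    H=max(a.shape[0],b.shape[0]); o=np.zeros((H,a.shape[1]+b.shape[1],3),np.uint8);o[:a.shape[0],:a.shape[1]]=a;o[:b.shape[0],a.shape[1]:]=b
    cv2.imwrite(f"pics/c_{n}.png",cv2.resize(o,None,fx=.8,fy=.8)); print(o.shape)
E
```

```text
top handle 148 390 416 238 248
[404.53378378 242.4527027 ] [0.98040579 0.19698856] -15.1261372276215 11.743333160943541 [389.70403132 239.47302666] [416.04701557 244.76600503]
(500, 960, 3)
scene handle 160 135 149 178 211
[142.2375  193.03125] [-0.33012619 -0.94393681] -19.193842890760898 15.3037754586835 [148.57389026 211.14902479] [137.18532289 178.58545304]
(400, 880, 3)
```

View pics/c_top.png

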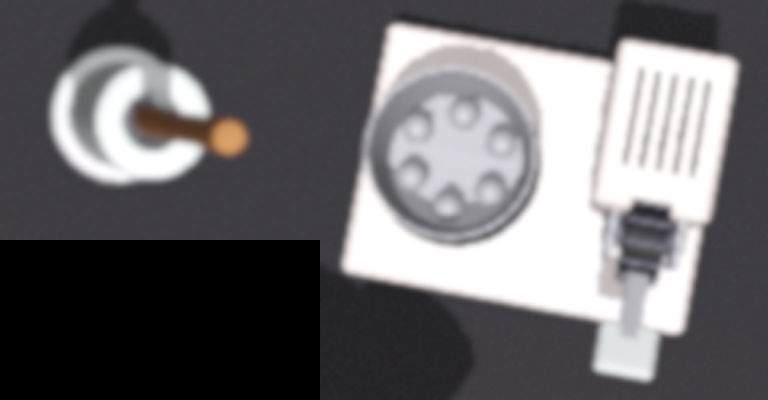

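View pics/c_scene.png

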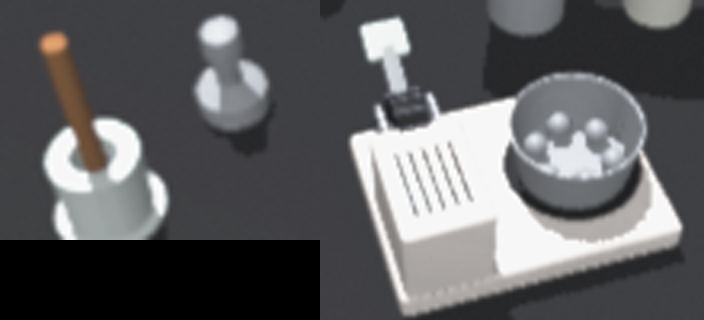

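The crops show the handle tip, tube mouth, bowl rim, balls, paddle and deck corners clearly. I picked their pixels and will triangulate them.

```bash
python3 - <<'E'
from h import *
import pickle
pt=pickle.load(open("top.pkl","rb"))[0];ps=pickle.load(open("scene.pkl","rb"))[0]
L=lambda x,y,o:np.array([x/4+o[0],y/4+o[1]])-.4
Rr=lambda x,y,o:np.array([(x-320)/3.2+o[0],y/3.2+o[1]])-.4
tl,ts,rt,rs=(355,210),(125,170),(190,115),(212,160)
for n,a,b,z in(("tip",L(229,137,tl),L(55,44,ts),.191),("tube",L(153,123,tl),L(97,155,ts),.07),
  ("bowlrim",Rr(454,154,rt),Rr(578,126,rs),.095),("paddle",Rr(627,350,rt),Rr(386,40,rs),.135),
  ("deckFL",Rr(344,270,rt),None,.035),("deckFR",Rr(685,333,rt),None,.035),("deckBL",Rr(388,23,rt),None,.035),("ballring",Rr(456.3,157,rt),None,.052),("plate",L(119,115,tl),None,.006)):
    o=[]
    if b is not None: o=[np.round(tri([ray(pt,a),ray(ps,b)]),4),np.round(plane(ps,b,z),4)]
    print(n,np.round(plane(pt,a,z),4),*o)
FL,FR,BL=[plane(pt,Rr(x,y,rt),.035) for x,y in((344,270),(685,333),(388,23))]
print("width",np.linalg.norm(FL-FR),"depth",np.linalg.norm(BL-FL)); d=FL-FR;print("yaw",np.arctan2(-d[0],d[1]),np.arctan2(*(BL-FL)[[1,0]]))
c=(FR+BL)/2;print("centre",c)
E
```

```text
tip [ 0.3928 -0.307   0.191 ] [ 0.3934 -0.3062  0.1882] [ 0.3977 -0.3047  0.191 ]
tube [ 0.3917 -0.3075  0.07  ] [ 0.3928 -0.3054  0.0665] [ 0.3982 -0.3027  0.07  ]
bowlrim [0.5726 0.0778 0.095 ] [0.5752 0.0818 0.0891] [0.5808 0.0826 0.095 ]
paddle [ 0.4315 -0.0468  0.135 ] [ 0.4325 -0.0446  0.1341] [ 0.4345 -0.0429  0.135 ]
deckFL [0.4891 0.1676 0.035 ]
deckFR [ 0.442  -0.0976  0.035 ]
deckBL [0.6842 0.1359 0.035 ]
ballring [0.5758 0.0794 0.052 ]
plate [ 0.3923 -0.3071  0.006 ]
width 0.2692896819783344 depth 0.19764580349210373
yaw -0.17592737948424292 -0.16073048950229443
centre [0.56307874 0.01916887 0.035     ]
```

Call:
step_arm:
  moves:
    - [[-297, -153, -70], [0, 0, -0.452], 85]
    - [[-297, -153, -70], [0, 0, -0.452], 85]
    - [[-297, -153, -70], [0, 0, -0.452], 85]
    - [[-297, -153, -70], [0, 0, -0.452], 85]
    - [[-297, -153, -70], [0, 0, -0.452], 85]
    - [[-297, -153, -70], [0, 0, -0.452], 85]
    - [[-297, -153, -70], [0, 0, -0.452], 85]
    - [[-297, -153, -70], [0, 0, -0.452], 85]

```text
clock: 0.77
tcp_pos: [0.4421, 0.2615, 0.298]
orientation: [-0.0, -0.0, 1.0, -0.0]
wrist_force: [1.0, 0.6, -0.1]
finger_gap: 0.0849
grip_force: 0.0
```

Call:
step_arm:
  moves:
    - [[0, -300, 0], [0, 0, 0], 85]
    - [[0, -300, 0], [0, 0, 0], 85]
    - [[0, -300, 0], [0, 0, 0], 85]
    - [[0, -300, 0], [0, 0, 0], 85]
    - [[0, -300, 0], [0, 0, 0], 85]
    - [[0, -300, 0], [0, 0, 0], 85]
    - [[0, -300, 0], [0, 0, 0], 85]
    - [[0, -300, 0], [0, 0, 0], 85]

```text
clock: 1.43
tcp_pos: [0.4414, -0.0417, 0.2974]
orientation: [-0.0, 0.003, 1.0, -0.001]
wrist_force: [0.1, -0.6, 0.2]
finger_gap: 0.0849
grip_force: 0.0
```

Call:
step_arm:
  moves:
    - [[-20, -220, 0], [0, 0, 0], 85]
    - [[-20, -220, 0], [0, 0, 0], 85]
    - [[-20, -220, 0], [0, 0, 0], 85]
    - [[-20, -220, 0], [0, 0, 0], 85]
    - [[-20, -220, 0], [0, 0, 0], 85]
    - [[-20, -220, 0], [0, 0, 0], 85]
    - [[-20, -220, 0], [0, 0, 0], 85]
    - [[-20, -220, 0], [0, 0, 0], 85]

```text
clock: 2.1
tcp_pos: [0.4613, -0.2564, 0.297]
orientation: [-0.001, 0.001, 1.0, 0.001]
wrist_force: [0.3, 0.1, 0.2]
finger_gap: 0.0849
grip_force: 0.0
```

```bash
python3 - <<'E'
from h import *
import pickle
s=telemetry.get_state();p=imaging.camera_params("wrist");im=imaging.read_camera("wrist")
print(s["tcp_pos"],s["orientation"],np.round(p["pose"],4).tolist())
pickle.dump((p,im),open("w1.pkl","wb"))
cv2.imwrite("pics/w1.png",im[:,:,::-1])
print(proj(p,[.393,-.306,.191]),proj(p,[.393,-.306,.07]),telemetry.get_state()["tcp_pos"])
E
```

```text
[ 0.46134509 -0.25642931  0.29700238] [-6.88646275e-04  5.47105408e-04  9.99999167e-01  9.45180779e-04] [[0.0016, -0.9662, -0.2577, 0.3961], [1.0, 0.0019, -0.0008, -0.256], [0.0012, -0.2577, 0.9662, 0.4392], [0.0, 0.0, 0.0, 1.0]]
[189.97919466 102.65849361] [211.25176628 103.80765706] [ 0.4613939  -0.25553469  0.29737558]
```

View pics/w1.png

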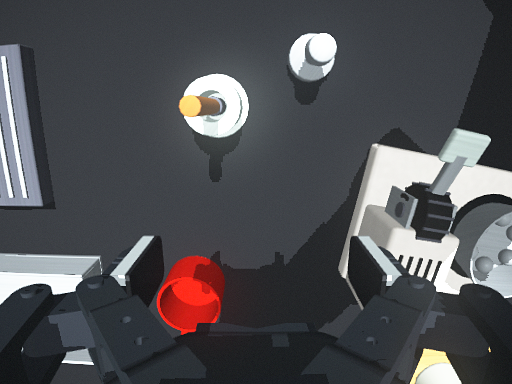

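The wrist view confirms it: the handle tip is at (190,105) against a prediction of (190,103), so the stirrer is at about (0.394, -0.306).

Call:
step_arm:
  moves:
    - [[35, -26, 10], [0, 0, 0], 85]
    - [[67, -50, 20], [0, 0, 0], 85]
    - [[67, -50, 35], [0, 0, 0], 85]
    - [[67, -50, 60], [0, 0, 0], 85]
    - [[67, -50, 90], [0, 0, 0], 85]
    - [[67, -50, 120], [0, 0, 0], 85]
    - [[67, -50, 140], [0, 0, 0], 85]
    - [[67, -50, 140], [0, 0, 0], 85]

```text
clock: 2.82
tcp_pos: [0.3928, -0.3023, 0.154]
orientation: [-0.002, -0.001, 1.0, 0.003]
wrist_force: [-0.4, 0.6, -1.3]
finger_gap: 0.085
grip_force: 0.0
```

```bash
python3 - <<'E'
from h import *
s=telemetry.get_state();p=imaging.camera_params("wrist");im=imaging.read_camera("wrist")
print(s["tcp_pos"],s["wrist_force"])
cv2.imwrite("pics/w2.png",im[:,:,::-1])
print(proj(p,[.394,-.306,.191]),proj(p,[.394,-.306,.07]),proj(p,s["tcp_pos"]))
hsv=cv2.cvtColor(im,cv2.COLOR_RGB2HSV); m=cv2.inRange(hsv,(3,110,60),(22,255,255))
m[:, :100]=0; ys,xs=np.nonzero(m[:200]); print(len(xs),xs.min(),xs.max(),ys.min(),ys.max())
E
```

```text
[ 0.39280217 -0.30228756  0.15401702] [-0.36681573  0.64344319 -1.30723491]
[244.82113713 286.54603785] [249.18111119 197.84802719] [254.35804434 243.20696933]Traceback (most recent call last):
  File "<stdin>", line 7, in <module>
    return umr_minimum(a, axis, None, out, keepdims, initial, where)
ValueError: zero-size array to reduction operation minimum which has no identity
```

View pics/w2.png

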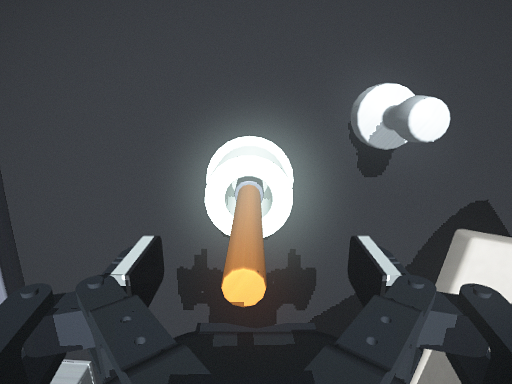

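The handle tip is at (244,288) and the tube mouth at (249,197), as predicted, with the handle between the open fingers. Next: lower 22 mm and close.

Call:
step_arm:
  moves:
    - [[-1, -3, 22], [0, 0, 0], 85]
    - [[-1, -3, 22], [0, 0, 0], 85]
    - [[-1, -3, 22], [0, 0, 0], 10]
    - [[-1, -3, 22], [0, 0, 0], 10]
    - [[-1, -3, 22], [0, 0, 0], 10]
    - [[-1, -3, 22], [0, 0, 0], 10]
    - [[-1, -3, 22], [0, 0, 0], 10]
    - [[-1, -3, 22], [0, 0, 0], 10]
  grip_force: 70

```text
clock: 3.53
tcp_pos: [0.396, -0.3094, 0.1366]
orientation: [0.001, -0.0, 1.0, 0.0]
wrist_force: [-0.1, 3.6, 5.5]
finger_gap: 0.0166
grip_force: 68.0
```

Call:
step_arm:
  moves:
    - [[0, 0, 0], [0, 0, 0], 10]
    - [[0, 0, 0], [0, 0, 0], 10]
    - [[0, 0, 0], [0, 0, 0], 10]
    - [[0, 0, 0], [0, 0, 0], 10]

```text
clock: 3.87
tcp_pos: [0.3959, -0.3092, 0.1366]
orientation: [0.001, -0.0, 1.0, 0.0]
wrist_force: [0.3, 1.8, 5.7]
finger_gap: 0.0167
grip_force: 68.0
```

Call:
step_arm:
  moves:
    - [[0, 0, -20], [0, 0, 0], 10]
    - [[0, 0, -45], [0, 0, 0], 10]
    - [[0, 0, -80], [0, 0, 0], 10]
    - [[0, 0, -115], [0, 0, 0], 10]
    - [[0, 0, -150], [0, 0, 0], 10]
    - [[0, 0, -170], [0, 0, 0], 10]
    - [[0, 0, -170], [0, 0, 0], 10]

```text
clock: 4.45
tcp_pos: [0.397, -0.3112, 0.311]
orientation: [0.003, -0.0, 1.0, -0.003]
wrist_force: [0.1, -0.5, -0.6]
finger_gap: 0.0164
grip_force: 68.5
```

Call:
step_arm:
  moves:
    - [[-15, 35, 0], [0, 0, 0], 10]
    - [[-30, 70, 0], [0, 0, 0], 10]
    - [[-45, 105, 0], [0, 0, 0], 10]
    - [[-60, 140, 0], [0, 0, 0], 10]
    - [[-75, 170, 0], [0, 0, 0], 10]
    - [[-90, 200, 0], [0, 0, 0], 10]
    - [[-105, 230, 0], [0, 0, 0], 10]
    - [[-120, 260, 0], [0, 0, 0], 10]

```text
clock: 5.12
tcp_pos: [0.5156, -0.0479, 0.3047]
orientation: [-0.001, -0.0, 1.0, 0.0]
wrist_force: [0.7, -1.0, -1.0]
finger_gap: 0.0163
grip_force: 68.6
```

Call:
step_arm:
  moves:
    - [[-15, 32, 0], [0, 0, 0], 10]
    - [[-30, 64, 0], [0, 0, 0], 10]
    - [[-45, 96, 0], [0, 0, 0], 10]
    - [[-59, 129, 0], [0, 0, 0], 10]
    - [[-59, 129, 0], [0, 0, 0], 10]
    - [[-59, 129, 0], [0, 0, 0], 10]
    - [[-59, 129, 0], [0, 0, 0], 10]

```text
clock: 5.7
tcp_pos: [0.574, 0.0792, 0.3047]
orientation: [-0.001, -0.0, 1.0, -0.0]
wrist_force: [-0.1, 0.2, -1.1]
finger_gap: 0.0166
grip_force: 68.5
```

```bash
python3 - <<'E'
from h import *
s=telemetry.get_state();p=imaging.camera_params("wrist");im=imaging.read_camera("wrist")
print(s["tcp_pos"],s["orientation"],s["wrist_force"],s["finger_gap"])
print(proj(p,[.575,.08,.095]),proj(p,[.575,.08,.04]),proj(p,s["tcp_pos"]-[0,0,.13]))
pt=imaging.camera_params("top");t=imaging.read_camera("top")
o=np.hstack([im[:,:,::-1],cv2.resize(t[80:272,160:352-50,::-1],(284,384))]);cv2.imwrite("pics/w3.png",o);print(o.shape)
E
```

```text
[0.57396705 0.07924691 0.30467057] [-1.10417398e-03 -4.03938457e-04  9.99999290e-01 -1.92431176e-04] [-0.1338018   0.19142842 -1.13124029] 0.016630056333525562
[255.8071236  166.31758263] [255.79868032 158.53901067] [254.98116721 181.71490644]
(384, 796, 3)
```

View pics/w3.png

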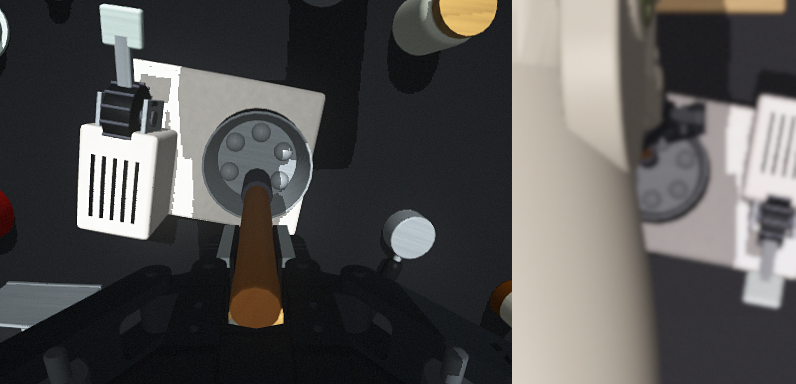

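The wrist view puts the bowl rim centre at (257,163), the ball ring centre at (257,161) and the stirrer's foot at (257,180), above the bowl centre and matching predictions to about 2 mm. Next is the descent.

Call:
step_arm:
  moves:
    - [[-1, 1, 30], [0, 0, 0], 10]
    - [[-1, 1, 60], [0, 0, 0], 10]
    - [[-1, 1, 85], [0, 0, 0], 10]
    - [[-1, 1, 105], [0, 0, 0], 10]
    - [[-1, 1, 118], [0, 0, 0], 10]
    - [[-1, 1, 127], [0, 0, 0], 10]
    - [[-1, 1, 127], [0, 0, 0], 10]
    - [[-1, 1, 127], [0, 0, 0], 10]

```text
clock: 6.47
tcp_pos: [0.5754, 0.0795, 0.1792]
orientation: [-0.0, 0.001, 1.0, 0.0]
wrist_force: [0.4, -0.1, -0.9]
finger_gap: 0.0159
grip_force: 68.6
```

Call:
step_arm:
  moves:
    - [[-3.5, -3.5, 1], [0, 0, 0], 10]
    - [[-3.5, -8, 2], [0, 0, 0], 10]
    - [[0, -13, 2], [0, 0, 0], 10]
    - [[6.5, -15.5, 2], [0, 0, 0], 10]
    - [[14, -14, 2], [0, 0, 0], 10]
    - [[21, -9, 2], [0, 0, 0], 10]
    - [[25, 0, 2], [0, 0, 0], 10]
    - [[25, 10, 2], [0, 0, 0], 10]

```text
clock: 7.13
tcp_pos: [0.5505, 0.0903, 0.1778]
orientation: [0.001, 0.0, 1.0, -0.001]
wrist_force: [4.9, -1.4, -0.3]
finger_gap: 0.0169
grip_force: 69.1
```

Call:
step_arm:
  moves:
    - [[-6, 9, 0], [0, 0, 0], 10]
    - [[-15, 15, 0], [0, 0, 0], 10]
    - [[-25, 17, 0], [0, 0, 0], 10]
    - [[-35, 15, 0], [0, 0, 0], 10]
    - [[-44, 9, 0], [0, 0, 0], 10]
    - [[-50, 0, 0], [0, 0, 0], 10]
    - [[-52, -10, 0], [0, 0, 0], 10]
    - [[-50, -20, 0], [0, 0, 0], 10]

```text
clock: 7.8
tcp_pos: [0.6001, 0.0706, 0.1759]
orientation: [-0.001, -0.0, 1.0, 0.001]
wrist_force: [-2.7, 2.8, -0.3]
finger_gap: 0.0166
grip_force: 68.7
```

Call:
step_arm:
  moves:
    - [[6, -9, 0], [0, 0, 0], 10]
    - [[15, -15, 0], [0, 0, 0], 10]
    - [[25, -17, 0], [0, 0, 0], 10]
    - [[35, -15, 0], [0, 0, 0], 10]
    - [[44, -9, 0], [0, 0, 0], 10]
    - [[50, 0, 0], [0, 0, 0], 10]
    - [[52, 10, 0], [0, 0, 0], 10]
    - [[50, 20, 0], [0, 0, 0], 10]

```text
clock: 8.47
tcp_pos: [0.5502, 0.0901, 0.1774]
orientation: [0.001, 0.0, 1.0, -0.001]
wrist_force: [4.6, -4.3, -0.9]
finger_gap: 0.0167
grip_force: 69.2
```

Call:
step_arm:
  moves:
    - [[-6, 9, 0], [0, 0, 0], 10]
    - [[-15, 15, 0], [0, 0, 0], 10]
    - [[-25, 17, 0], [0, 0, 0], 10]
    - [[-35, 15, 0], [0, 0, 0], 10]
    - [[-44, 9, 0], [0, 0, 0], 10]
    - [[-50, 0, 0], [0, 0, 0], 10]
    - [[-52, -10, 0], [0, 0, 0], 10]
    - [[-50, -20, 0], [0, 0, 0], 10]

```text
clock: 9.13
tcp_pos: [0.6006, 0.0707, 0.1758]
orientation: [-0.001, -0.0, 1.0, 0.001]
wrist_force: [-4.7, 4.7, -0.3]
finger_gap: 0.0169
grip_force: 69.1
```

Call:
step_arm:
  moves:
    - [[6, -9, 0], [0, 0, 0], 10]
    - [[15, -15, 0], [0, 0, 0], 10]
    - [[25, -17, 0], [0, 0, 0], 10]
    - [[35, -15, 0], [0, 0, 0], 10]
    - [[44, -9, 0], [0, 0, 0], 10]
    - [[50, 0, 0], [0, 0, 0], 10]
    - [[52, 10, 0], [0, 0, 0], 10]
    - [[50, 20, 0], [0, 0, 0], 10]

```text
clock: 9.8
tcp_pos: [0.5508, 0.0904, 0.1778]
orientation: [0.001, 0.0, 1.0, -0.001]
wrist_force: [1.8, -3.7, 0.5]
finger_gap: 0.0161
grip_force: 69.4
```

```bash
python3 - <<'E'
from h import *
s=telemetry.get_state();p=imaging.camera_params("wrist");im=imaging.read_camera("wrist")
print(s["tcp_pos"],s["orientation"],s["wrist_force"],s["finger_gap"])
print(proj(p,s["tcp_pos"]-[0,0,.13]),proj(p,s["tcp_pos"]+[0,0,.055]),proj(p,[.575,.08,.04]))
ps=imaging.camera_params("scene");t=imaging.read_camera("scene")
print((proj(ps,s["tcp_pos"]-[0,0,.13])-[210,110])*[284/142,2],(proj(ps,s["tcp_pos"]+[0,0,.055])-[210,110])*2)
o=np.hstack([im[:,:,::-1],cv2.resize(t[110:302-0,210:352,::-1],(284,384))]);cv2.imwrite("pics/w4.png",o);print(o.shape)
E
```

```text
[0.55081693 0.0903579  0.17783186] [ 1.26924320e-03  3.08940020e-04  9.99998994e-01 -5.52004156e-04] [ 1.76607146 -3.72561713  0.5252781 ] 0.016120152255143586
[255.09051039 181.03867255] [253.53924742 314.46754492] [244.08087208 204.20663862]
[156.63387281 182.86248509] [165.03475935  95.74650783]
(384, 796, 3)
```

View pics/w4.png

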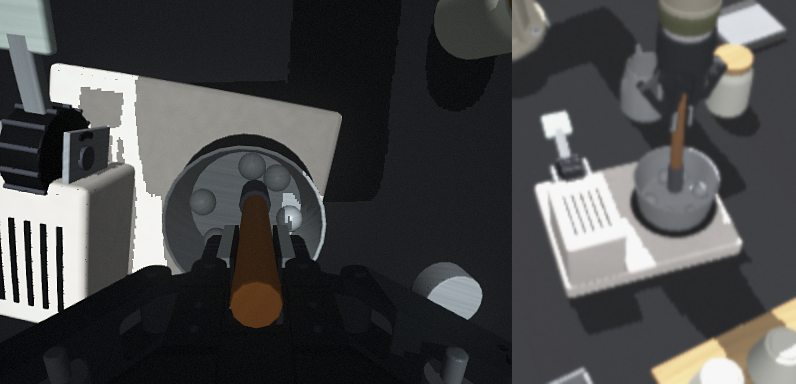

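The wrist view shows the foot upright at (254,182) as predicted and the balls moved but still in the bowl. Now lift and carry it back.

Call:
step_arm:
  moves:
    - [[0, 0, -25], [0, 0, 0], 10]
    - [[0, 0, -55], [0, 0, 0], 10]
    - [[0, 0, -90], [0, 0, 0], 10]
    - [[0, 0, -120], [0, 0, 0], 10]
    - [[0, 0, -132], [0, 0, 0], 10]
    - [[0, 0, -132], [0, 0, 0], 10]

```text
clock: 10.4
tcp_pos: [0.5514, 0.0906, 0.3117]
orientation: [0.002, -0.0, 1.0, 0.0]
wrist_force: [-0.1, -0.4, -0.8]
finger_gap: 0.0165
grip_force: 69.1
```

Call:
step_arm:
  moves:
    - [[10, -30, 0], [0, 0, 0], 10]
    - [[25, -65, 0], [0, 0, 0], 10]
    - [[40, -100, 0], [0, 0, 0], 10]
    - [[55, -135, 0], [0, 0, 0], 10]
    - [[70, -170, 0], [0, 0, 0], 10]
    - [[82, -205, 0], [0, 0, 0], 10]
    - [[95, -240, 0], [0, 0, 0], 10]
    - [[108, -275, 0], [0, 0, 0], 10]

```text
clock: 11.07
tcp_pos: [0.4408, -0.1853, 0.3066]
orientation: [-0.002, -0.0, 1.0, 0.001]
wrist_force: [0.9, -0.2, -0.8]
finger_gap: 0.0167
grip_force: 69.1
```

Call:
step_arm:
  moves:
    - [[15, -35, 0], [0, 0, 0], 10]
    - [[30, -70, 0], [0, 0, 0], 10]
    - [[42, -100, 0], [0, 0, 0], 10]
    - [[49, -123, 0], [0, 0, 0], 10]
    - [[49, -123, 15], [0, 0, 0], 10]
    - [[49, -123, 40], [0, 0, 0], 10]
    - [[49, -123, 60], [0, 0, 0], 10]
    - [[49, -123, 60], [0, 0, 0], 10]

```text
clock: 11.73
tcp_pos: [0.3909, -0.3052, 0.2426]
orientation: [-0.004, 0.0, 1.0, 0.004]
wrist_force: [-0.7, 0.4, -1.4]
finger_gap: 0.0163
grip_force: 69.1
```

```bash
python3 - <<'E'
from h import *
s=telemetry.get_state();p=imaging.camera_params("wrist");im=imaging.read_camera("wrist")
print(s["tcp_pos"],s["orientation"],s["wrist_force"],s["finger_gap"])
c=(s["tcp_pos"]-[0,0,.1306]);print(proj(p,c),proj(p,[.393,-.307,.07]),c)
cv2.imwrite("pics/w5.png",cv2.resize(im[80:240,150:350,::-1],(800,640))[:600])
E
```

```text
[ 0.39094735 -0.30515946  0.24263319] [-3.81035224e-03  1.96493905e-04  9.99982951e-01  4.42036468e-03] [-0.72967016  0.44446377 -1.38633397] 0.016274602098349113
[253.63985853 182.38220263] [251.73775504 174.93521563] [ 0.39094735 -0.30515946  0.11203319]
```

View pics/w5.png

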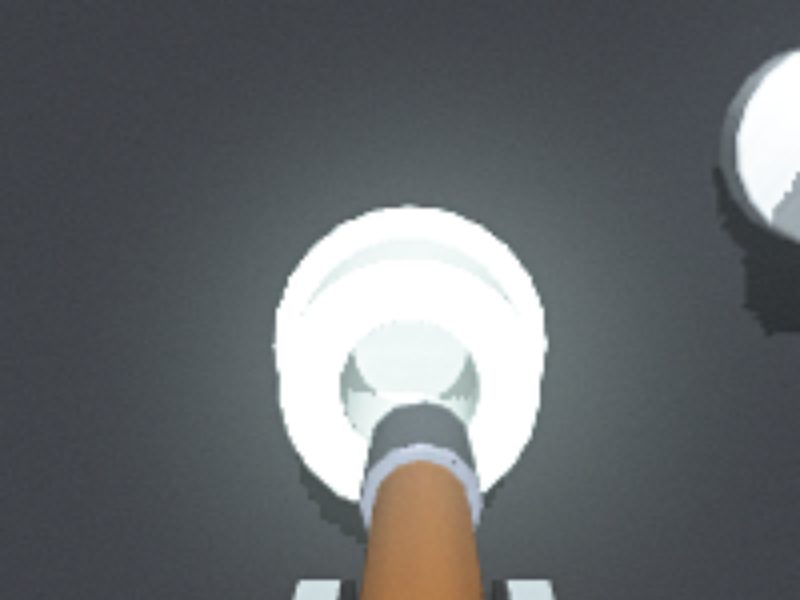

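The mouth centre is at (252,176), as predicted. The foot's far edge, at y≈180, sits lower than expected, so the stirrer seems to have tilted in the grip. I'll quantify that.

```bash
python3 - <<'E'
from h import *
from scipy.optimize import least_squares
s=telemetry.get_state();p=imaging.camera_params("wrist");im=imaging.read_camera("wrist")
hsv=cv2.cvtColor(im,cv2.COLOR_RGB2HSV);m=cv2.inRange(hsv,(3,90,40),(22,255,255))
n,l,st,_=cv2.connectedComponentsWithStats(m);i=l[280,256];print(st[i] if i else None)
ys,xs=np.nonzero(l==i);
for y in(200,220,250,280,300):
    q=xs[ys==y]; print(y,(q.min(),q.max()) if len(q) else None)
ymax=ys.max();print(ymax)
G=s["tcp_pos"]+[0,0,.019]
def model(v):
    tx,ty,sl=v; a=np.array([tx,ty,1]);a/=np.linalg.norm(a)
    e=np.array([-1,0,0.])
    P=lambda h,r:proj(p,G+a*(h-.1496+sl)+r*e)
    return np.r_[P(0,.012),P(.05,.012),P(.185,-.009)[1]]
obs=np.r_[255.2,180,255.3,191.3,ymax]
print(model([0,0,0]))
r=least_squares(lambda v:model(v)-obs,[0,0,0]);print(r.x,model(r.x),obs)
a=np.array([r.x[0],r.x[1],1]);print("foot",G+a*(-.1496+r.x[2]),"G",G)
E
```

```text
[ 229  195   55  133 4438]
200 (np.int64(246), np.int64(264))
220 (np.int64(242), np.int64(268))
250 (np.int64(238), np.int64(273))
280 (np.int64(232), np.int64(279))
300 (np.int64(229), np.int64(282))
327Traceback (most recent call last):
  File "<stdin>", line 17, in <module>
  File "<stdin>", line 12, in model
numpy._core._exceptions._UFuncOutputCastingError: Cannot cast ufunc 'divide' output from dtype('float64') to dtype('int64') with casting rule 'same_kind'
```

```bash
python3 - <<'E'
from h import *
from scipy.optimize import least_squares
s=telemetry.get_state();p=imaging.camera_params("wrist")
G=s["tcp_pos"]+[0,0,.019]
def model(v):
    a=np.array([v[0],v[1],1.]);a/=np.linalg.norm(a)
    e=np.array([-1,0,0.])
    P=lambda h,r:proj(p,G+a*(h-.1496+v[2])+r*e)
    return np.r_[P(0,.012),P(.05,.012),P(.185,-.009)[1]]
obs=np.r_[255.2,180,255.3,191.3,327]
print(model([0,0,0]))
r=least_squares(lambda v:model(v)-obs,[0,0,0],x_scale=.01);print(r.x,model(r.x),obs)
a=np.array([r.x[0],r.x[1],1]);print("foot",G+a*(-.1496+r.x[2]),"G",G)
E
```

```text
[254.36327836 168.5447259  254.36630594 181.62305662 335.05669993]
[-0.07195085 -0.00565478 -0.0009167 ] [255.32529934 180.30817322 255.14528638 190.9320435  327.02264344] [255.2 180.  255.3 191.3 327. ]
foot [ 0.40345737 -0.30564183  0.11553036] G [ 0.39262757 -0.30649297  0.26604705]
```

Call:
step_arm:
  moves:
    - [[0, -1, 0], [0, 0.072, 0], 10]
    - [[0, -1, 0], [0, 0.072, 0], 10]
    - [[0, -1, 0], [0, 0.072, 0], 10]
    - [[0, -1, 20], [0, 0.072, 0], 10]
    - [[0, -1, 40], [0, 0.072, 0], 10]
    - [[0, -1, 60], [0, 0.072, 0], 10]
    - [[0, -1, 80], [0, 0.072, 0], 10]
    - [[0, -1, 85], [0, 0.072, 0], 10]

```text
clock: 12.5
tcp_pos: [0.3927, -0.3075, 0.1618]
orientation: [-0.036, -0.0, 0.999, 0.001]
wrist_force: [0.3, 1.1, -1.0]
finger_gap: 0.0163
grip_force: 69.1
```

```bash
python3 - <<'E'
from h import *
s=telemetry.get_state()
for k in("tcp_pos","orientation","wrist_force","ft_torque"):print(s[k])
imaging.read_camera("wrist");print(telemetry.get_state()["tcp_pos"])
E
```

```text
[ 0.39265582 -0.30747988  0.16175686]
[-3.64872128e-02 -2.72528650e-04  9.99333287e-01  1.26101766e-03]
[ 0.3475262   1.13518905 -1.03743283]
[ 0.06562419  0.00761972 -0.01812832]
[ 0.39263994 -0.30753548  0.16212806]
```

Call:
step_arm:
  moves:
    - [[-1, 0, 10], [0, 0, 0], 10]
    - [[-1.5, 0, 18], [0, 0, 0], 10]
    - [[-1.8, 0, 23], [0, 0, 0], 10]
    - [[-1.8, 0, 24], [0, 0, 0], 10]
    - [[-1.8, 0, 24], [0, 0, 0], 10]
    - [[-1.8, 0, 24], [0, 0, 0], 10]

```text
clock: 13.05
tcp_pos: [0.3939, -0.3089, 0.1401]
orientation: [-0.036, -0.0, 0.999, -0.0]
wrist_force: [0.3, -0.1, -0.1]
finger_gap: 0.0163
grip_force: 69.1
```

Call:
step_arm:
  moves:
    - [[-0.2, 0, 2], [0, 0, 0], 10]
    - [[-0.2, 0, 2], [0, 0, 0], 10]
    - [[-0.2, 0, 2], [0, 0, 0], 30]
    - [[-0.2, 0, 2], [0, 0, 0], 60]
    - [[-0.2, 0, 2], [0, 0, 0], 80]
    - [[-0.2, 0, 2], [0, 0, 0], 80]
    - [[-0.2, 0, 2], [0, 0, 0], 80]
    - [[-0.2, 0, 2], [0, 0, 0], 80]

```text
clock: 13.72
tcp_pos: [0.3938, -0.3087, 0.1378]
orientation: [-0.036, -0.0, 0.999, 0.0]
wrist_force: [-0.2, -0.2, -0.0]
finger_gap: 0.0798
grip_force: 0.0
```

Call:
step_arm:
  moves:
    - [[1, 0, -15], [0, 0, 0], 80]
    - [[3, 0, -40], [0, 0, 0], 80]
    - [[5, 0, -75], [0, 0, 0], 80]
    - [[8, 0, -110], [0, 0, 0], 80]
    - [[10, 0, -145], [0, 0, 0], 80]
    - [[10, 0, -145], [0, -0.072, 0], 80]
    - [[10, 0, -145], [0, -0.072, 0], 80]
    - [[10, 0, -145], [0, -0.072, 0], 80]

```text
clock: 14.38
tcp_pos: [0.3936, -0.3087, 0.2833]
orientation: [-0.0, 0.0, 1.0, -0.0]
wrist_force: [0.1, -0.4, -0.5]
finger_gap: 0.0799
grip_force: 0.0
```

```bash
python3 - <<'E'
from h import *
s=telemetry.get_state();p=imaging.camera_params("wrist");im=imaging.read_camera("wrist");t=imaging.read_camera("top")
print(s["tcp_pos"],s["orientation"])
print(proj(p,[.394,-.307,.191]),proj(p,[.394,-.307,.07]))
o=np.hstack([im[:,:,::-1],cv2.resize(t[80:272,170:312,::-1],(284,384))]);cv2.imwrite("pics/w6.png",o)
E
```

```text
[ 0.39360698 -0.30871509  0.28331335] [-1.57511056e-04  4.28380494e-04  9.99999826e-01 -3.75059027e-04]
[257.12998826 193.34028837] [256.7184178  164.87413139]
```

View pics/w6.png

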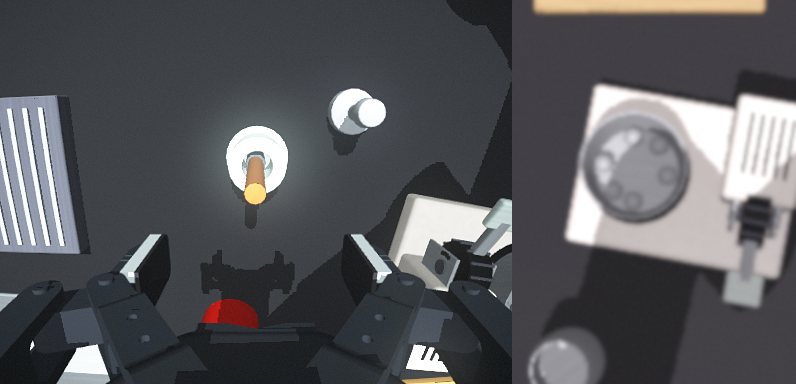

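The stirrer stands upright in its stand, tip at (255,194) against a prediction of (257,193). The bowl in the right panel still holds the balls. Next, move above the paddle with the fingers shut.

Call:
step_arm:
  moves:
    - [[-5, 35, 0], [0, 0, 0], 80]
    - [[-10, 70, 0], [0, 0, 0], 80]
    - [[-15, 105, 0], [0, 0, 0], 40]
    - [[-20, 140, 0], [0, 0, 0], 0]
    - [[-25, 175, 0], [0, 0, 0], 0]
    - [[-30, 210, 0], [0, 0, 0], 0]
    - [[-35, 240, 20], [0, 0, 0], 0]
    - [[-38, 262, 40], [0, 0, 0], 0]

```text
clock: 15.15
tcp_pos: [0.4324, -0.0443, 0.2422]
orientation: [-0.0, -0.001, 1.0, 0.0]
wrist_force: [1.0, -0.7, -0.8]
finger_gap: 0.0067
grip_force: 0.0
```

Call:
step_arm:
  moves:
    - [[0, 0, 15], [0, 0, 0], 0]
    - [[0, 0, 40], [0, 0, 0], 0]
    - [[0, 0, 55], [0, 0, 0], 0]
    - [[0, 0, 55], [0, 0, 0], 0]
    - [[0, 0, 55], [0, 0, 0], 0]

```text
clock: 15.57
tcp_pos: [0.4309, -0.0461, 0.1866]
orientation: [-0.002, -0.0, 1.0, 0.001]
wrist_force: [0.5, -0.1, 1.1]
finger_gap: -0.0002
grip_force: 0.0
```

```bash
python3 - <<'E'
from h import *
s=telemetry.get_state();p=imaging.camera_params("wrist");im=imaging.read_camera("wrist");t=imaging.read_camera("scene");ps=imaging.camera_params("scene")
print(s["tcp_pos"],s["orientation"],s["finger_gap"],s["wrist_force"])
print(proj(p,[.4325,-.045,.135]),proj(p,s["tcp_pos"]),(proj(ps,s["tcp_pos"])-[180,110])*3,(proj(ps,[.4325,-.045,.135])-[180,110])*3)
o=np.hstack([im[:,:,::-1],cv2.resize(t[110:238,180:275,::-1],(285,384))]);cv2.imwrite("pics/w7.png",o)
E
```

```text
[ 0.43090133 -0.04607047  0.18656435] [-2.31985246e-03 -3.31793231e-04  9.99997093e-01  5.66810880e-04] -0.00020187554782868534 [ 0.51378492 -0.06607468  1.14007344]
[256.27009795 212.36130881] [254.42293644 243.23815817] [149.38571978 147.64381233] [153.90916072 185.7534406 ]
```

View pics/w7.png

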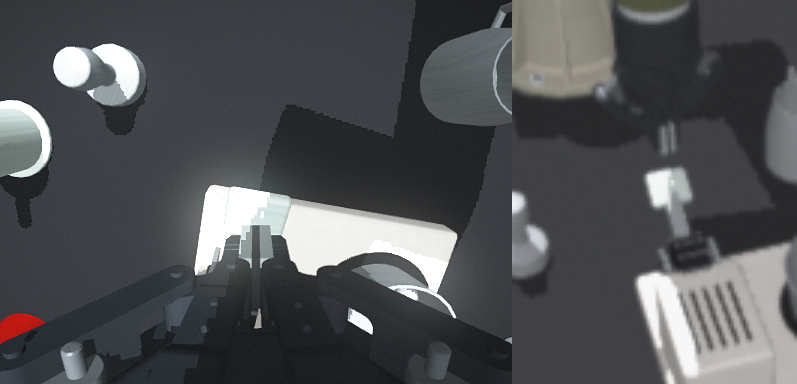

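The paddle spans (230,187) to (292,195) at its outer edge, with its centre near (258,212) below the shut fingers, so they are aligned. Now press down gradually.

Call:
step_arm:
  moves:
    - [[0, 1, 20], [0, 0, 0], 0]
    - [[0, 1, 35], [0, 0, 0], 0]
    - [[0, 1, 45], [0, 0, 0], 0]
    - [[0, 1, 55], [0, 0, 0], 0]
    - [[0, 1, 65], [0, 0, 0], 0]
    - [[0, 1, 75], [0, 0, 0], 0]
    - [[0, 1, 85], [0, 0, 0], 0]
    - [[0, 1, 95], [0, 0, 0], 0]

```text
clock: 16.33
tcp_pos: [0.4326, -0.0461, 0.0942]
orientation: [0.001, 0.0, 1.0, -0.0]
wrist_force: [-2.4, 0.7, 8.0]
finger_gap: -0.0003
grip_force: 4.2
```

Call:
step_arm:
  moves:
    - [[0, 0, 6], [0, 0, 0], 0]
    - [[0, 0, 12], [0, 0, 0], 0]
    - [[0, 0, 16], [0, 0, 0], 0]
    - [[0, 0, 18], [0, 0, 0], 0]
    - [[0, 0, 20], [0, 0, 0], 0]
    - [[0, 0, 20], [0, 0, 0], 0]

```text
clock: 16.83
tcp_pos: [0.4359, -0.0468, 0.0758]
orientation: [0.004, 0.0, 1.0, -0.001]
wrist_force: [1.1, 0.6, 10.2]
finger_gap: 0.0
grip_force: 4.6
```

Call:
step_arm:
  moves:
    - [[0, 0, 1], [0, 0, 0], 0]
    - [[0, 0, 2], [0, 0, 0], 0]
    - [[0, 0, 3], [0, 0, 0], 0]
    - [[0, 0, 3], [0, 0, 0], 0]
    - [[0, 0, 3], [0, 0, 0], 0]
    - [[0, 0, 3], [0, 0, 0], 0]

```text
clock: 17.33
tcp_pos: [0.4366, -0.0469, 0.0735]
orientation: [0.004, 0.0, 1.0, -0.001]
wrist_force: [1.7, 1.9, 10.8]
finger_gap: -0.0002
grip_force: 4.9
```

```bash
python3 - <<'E'
from h import *
s=telemetry.get_state();t=imaging.read_camera("scene");ps=imaging.camera_params("scene");tp=imaging.read_camera("top")
print(s["tcp_pos"],s["wrist_force"])
for z in(.069,.063):print(z,(proj(ps,[.4325,-.045,z])-[180,130])*4)
o=np.hstack([cv2.resize(t[130:260,180:280,::-1],(400,520)),cv2.resize(tp[110:240,190:290,::-1],(400,520))]);cv2.imwrite("pics/w8.png",o)
E
```

```text
[ 0.43662878 -0.04691527  0.07347811] [ 1.74653438  1.86804596 10.80073555]
0.069 [209.6712742  226.74793923]
0.063 [210.05766385 231.8709789 ]
```

View pics/w8.png

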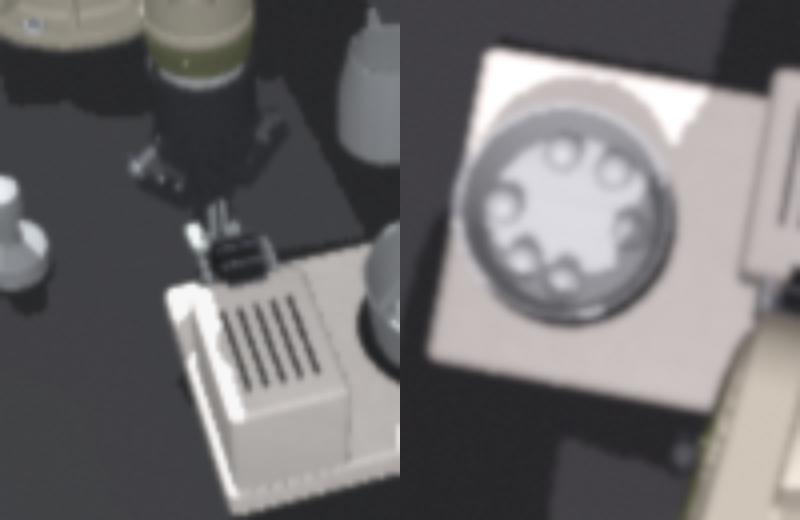

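All six balls are visible in the bowl in the right panel, and the paddle is down under the fingers. Press a little further towards the stop for margin, then hold.

Call:
step_arm:
  moves:
    - [[0, 0, 1], [0, 0, 0], 0]
    - [[0, 0, 2], [0, 0, 0], 0]
    - [[0, 0, 3], [0, 0, 0], 0]
    - [[0, 0, 3], [0, 0, 0], 0]
    - [[0, 0, 3], [0, 0, 0], 0]
    - [[0, 0, 3], [0, 0, 0], 0]

```text
clock: 17.93
tcp_pos: [0.4372, -0.047, 0.072]
orientation: [0.005, -0.0, 1.0, -0.001]
wrist_force: [-2.1, 2.1, 24.4]
finger_gap: -0.0
grip_force: 11.9
```

Call:
step_arm:
  moves:
    - [[0, 0, -0.5], [0, 0, 0], 0]
    - [[0, 0, -0.5], [0, 0, 0], 0]
    - [[0, 0, -0.5], [0, 0, 0], 0]
    - [[0, 0, -0.5], [0, 0, 0], 0]
    - [[0, 0, -0.5], [0, 0, 0], 0]
    - [[0, 0, -0.5], [0, 0, 0], 0]
    - [[0, 0, -0.5], [0, 0, 0], 0]
    - [[0, 0, -0.5], [0, 0, 0], 0]

```text
clock: 18.6
tcp_pos: [0.4371, -0.047, 0.0722]
orientation: [0.005, 0.0, 1.0, -0.001]
wrist_force: [-1.0, 2.5, 21.5]
finger_gap: 0.0
grip_force: 10.3
```

Call:
step_arm:
  moves:
    - [[0, 0, 0], [0, 0, 0], 0]
    - [[0, 0, 0], [0, 0, 0], 0]
    - [[0, 0, 0], [0, 0, 0], 0]
    - [[0, 0, 0], [0, 0, 0], 0]
    - [[0, 0, 0], [0, 0, 0], 0]
    - [[0, 0, 0], [0, 0, 0], 0]
    - [[0, 0, 0], [0, 0, 0], 0]
    - [[0, 0, 0], [0, 0, 0], 0]

```text
clock: 19.27
tcp_pos: [0.4371, -0.047, 0.0722]
orientation: [0.005, 0.0, 1.0, -0.001]
wrist_force: [-1.5, 2.6, 21.2]
finger_gap: -0.0001
grip_force: 10.3
```

Call:
step_arm:
  moves:
    - [[0, 0, 0], [0, 0, 0], 0]
    - [[0, 0, 0], [0, 0, 0], 0]
    - [[0, 0, 0], [0, 0, 0], 0]
    - [[0, 0, 0], [0, 0, 0], 0]
    - [[0, 0, 0], [0, 0, 0], 0]
    - [[0, 0, 0], [0, 0, 0], 0]
    - [[0, 0, 0], [0, 0, 0], 0]
    - [[0, 0, 0], [0, 0, 0], 0]

```text
clock: 19.93
tcp_pos: [0.4371, -0.047, 0.0722]
orientation: [0.005, 0.0, 1.0, -0.001]
wrist_force: [-2.0, 1.9, 21.8]
finger_gap: 0.0002
grip_force: 10.3
```

Call:
step_arm:
  moves:
    - [[0, 0, 0], [0, 0, 0], 0]
    - [[0, 0, 0], [0, 0, 0], 0]
    - [[0, 0, 0], [0, 0, 0], 0]
    - [[0, 0, 0], [0, 0, 0], 0]
    - [[0, 0, 0], [0, 0, 0], 0]
    - [[0, 0, 0], [0, 0, 0], 0]
    - [[0, 0, 0], [0, 0, 0], 0]
    - [[0, 0, 0], [0, 0, 0], 0]

```text
clock: 20.6
tcp_pos: [0.4371, -0.047, 0.0722]
orientation: [0.005, 0.0, 1.0, -0.001]
wrist_force: [-1.9, 1.8, 21.4]
finger_gap: -0.0
grip_force: 10.3
```

```bash
python3 -c "
from workcell import env
print(env.hand_in())"
```

```text
the job is handed in; nothing more can be done
None
```

The job is handed in but returned no verdict: I stirred just over two rounds clockwise with all six balls still in the bowl, stood the stirrer back in its stand, and held the dial down about 2.7 s at about 21 N, at or just past the third click by my estimate (its angle can't be read directly).

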